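# Set the microscope lamp to its third click and open the shutter

## Robot

A 6-joint arm with a two-finger parallel gripper is mounted at the origin on the work surface. World frame = base frame: x ahead of the robot, y to its left, z up, the work surface at z = 0. Lengths are in m, angles in degrees, forces in N, time in s.
With the tool pointing down it reaches from about 0.35 to 1 m from the base axis. Payload 7.1 kg.
Tool frame: the origin (TCP) lies midway between the tips of the shut fingers; the grasp point (between the pads) lies 19 mm behind it (ctrl.hold_point_z is the distance from the TCP to the grasp point, in m); z points along the fingers, y is the direction in which the jaws open and shut (so a half turn about z gives the same grasp; the last joint's range is limited). The gripper opens to 85 mm and grips with 20 to 120 N. Pads are 22 mm wide; open, the fingers measure 114 mm over their backs; the gripper's body (76 mm by 85 mm) begins 54 mm behind the grasp point. The pads swing forward as they close: fully open they stand 13 mm farther back than shut.
Start: joints at [-69.099, 24.242, 93.386, -0, 62.372, -1.089], TCP at [0.234, -0.58, 0.21] pointing down, gripper open.
Joint ranges: [-172.04, 172.04], [-51.8, 120.97], [4.93, 147.93], [-75.15, 255.16], [6.16, 154.13], [-145.62, 145.62]. Speed limits (degrees/s): [136.94, 136.94, 172.46, 180, 180, 180].

## Interface

Orientations are given as [roll, pitch, yaw] about the fixed x, y, z axes, in that order (R = Rz(yaw) Ry(pitch) Rx(roll)).
In Python, from rig import state, viewer, job, ctrl gives the robot as it stands.
- The arm moves only by the tool play_rows, never from a script. Its argument "series" is a list of rows, each a list of 7 numbers: the finger opening in cm, from 0 to 8.54, then the shift along the tool's x, y, z in cm, then the turn, a rotation vector about the tool's x, y, z in rad. In form: [[hand, tx, ty, tz, wx, wy, wz], ...]. A call has 1 to 8 rows; each row shifts and turns the pose as measured when the row begins, along the tool's axes as they then stand; what a row does not reach is not made up. A row lasts 1/8 s, in which the tool goes at most 62.5 mm and 10.7 degrees, less where a joint would pass 70% of its speed; a pose out of reach is approached as far as the arm can. A call is refused whole if a number of a shift passes 6.25 or a number of a turn 0.188, either way. A call with a gripper value outside its range is refused whole. The fingers move at their own pace and stop on an object; the grip force is fixed at half the most. Time passes only in rows, so rows that do not move let the fingers close. It gives the time, the measured TCP pose, the force and the opening at its end, in the units of the state.
- state(): the state, without advancing time (a new reading comes with each control period).
- viewer.read_camera(name): name is "scene" or "top"; returns the picture (480x640x3 uint8, blue, green, red); there is no depth.
- viewer.calibration(name): a dict with "K" (3x3 intrinsics, pixels), "T" (4x4, takes a point from camera to world coordinates). Camera axes: x right, y up, looking along -z (the intrinsics and any distortion apply to the point x, -y, -z); pixel columns grow to the right and rows downward; lengths in m; the calibration is good to about 2 mm. A picture is of the moment at which its call begins. calibration takes no time and is no camera call.
- job.job_done(): hands the job in, once; it reports no verdict.
The state is a dict: "time": time; "joint_positions": joint angles; "qd": joint speeds; "joint_torque": joint torques, N m; "eef_pos": TCP position; "tcp_rot": TCP orientation; "ft_force": force on the tool from outside, world axes, zero at the start; "wrist_torque": the same for the moment, N m; "width": finger opening in m.
Only numpy, scipy, OpenCV 4.12 (cv2) and the standard library are available. Lean on these libraries where they do the work, as an engineer would, in place of code of your own. Each camera call takes 0.05 s, during which the arm holds its last target. There are 200 camera calls.

## Task

On the lamp box of the stereo microscope, push the click-stop slide lever with a fingertip all the way to its closed end (its left end seen from the robot, by the shortest bar mark), then push it back up three clicks and leave it resting in the third click. Only then press the round shutter button on the lid right down and let it come back up. Do not pinch the lever, do not press the button at any other setting, and leave the dishes, glassware and tools where they stand.

Things in the scene. Friction and masses are not known exactly. Their poses are not given: they have to be found in the camera images.
- light_source: Lamp box, fixed: light grey, 280 mm deep (its x), 240 mm wide (its y), flat lid 150 mm above the bench. Origin at the centre of its underside; x points from its dark front panel (facing the robot) to its back, y to its left as the robot sees it, z up. A black swan-neck leaves the front panel at y = +60 mm and bends to the left, nowhere higher than 160 mm.
- slot_closed (a point): Point on the lid, in the lever's slot, where the lever stands at the closed stop (box x = -40, y = +50 mm). From here the slot runs along the box's -y to the full stop 90 mm away (y = -40 mm). On its front side six black bars, one at each click stop, grow from 2 mm long (closed) to 13 mm (full).
- microscope: Stereo microscope, 345 mm tall, fixed on the bench to the left of the lamp box; base 270 x 200 mm. Origin at the centre of its base: box x = +30, y = +360 mm.
- attenuator (a joint): Slide lever. Click stops at 0 (closed), 0.018, 0.036, 0.054 (third click), 0.072, 0.090 m (full), growing along the box's -y (to the robot's right); 3 mm more travel beyond each end. About 5 N pushes it out of a stop, then the force falls; past half-way (9 mm) a sprung ball snaps it on into the next stop, where it stays. Starts anywhere from the first stop to full, now and then balanced half-way.
- lever_top (a point): Centre of the top of the lever's black cap. The cap is 14 mm along the slot, 24 mm across it, and stands from 3 to 30 mm above the lid; this point is 180 mm above the bench. The cap has a white line across its top.
- shutter (a joint): Travel of the shutter push button: 0 = up, 0.006 m = fully down. Sprung: it begins to move at 1.5 N, is fully down at 5 N, and comes back up when released.
- shutter_top (a point): Centre of the top of the round grey shutter button, 24 mm across, in a steel collar 40 mm across and 12 mm high, on the lid of the lamp box near its front right corner (box x = -98 mm, y = -85 mm). Its top is 22 mm above the lid when up. Press straight down.
- vial: Loose bystander: small capped glass vial, 25 mm across, 48 mm tall, upright on the lamp box's lid behind the slot. Origin at the centre of its base.
- dish_lid: Loose bystander: Petri dish 64 mm across, 15 mm high, lying on the lamp box's lid behind the slot. Origin at the centre of its base.
- dish_stage: Loose bystander: Petri dish 60 mm across, 14 mm high, on the microscope's stage. Origin at the centre of its base.
- forceps: Loose bystander: steel forceps 130 mm long, lying on the bench in front of the lamp box. Origin at its middle, on the bench.
- flask: Loose bystander: conical glass flask 80 mm across, 107 mm tall, on the bench to the right of the lamp box. Origin at the centre of its base.
- beaker: Loose bystander: glass beaker 68 mm across, 85 mm tall, on the bench to the right of the lamp box. Origin at the centre of its base.
- tip_box: Loose bystander: closed pipette-tip box 77 x 87 mm, 67 mm tall, on the bench to the right of the lamp box. Origin at the centre of its base.

How it is judged (in metres and radians):
On the way, in this order (a step that is already met when the one before it is completed fails the run):
1. the slide lever is at its closed stop (within 4 mm) (value of joint attenuator below 0.004 m), for 0.2 s.
2. the slide lever rests in the third click (within 4 mm, not moving) (value of joint attenuator between 0.05 and 0.058 m and velocity of joint attenuator between -0.01 and 0.01 m/s), for 0.3 s.
3. the shutter button is pressed down (5 mm or more of its 6) (value of joint attenuator between 0.05 and 0.058 m and value of joint shutter above 0.005 m), for 0.05 s.
At the end, for the whole second after the job is handed in: The slide lever rests within 4 mm of the third click stop (0.054 m), the shutter button has come back up (within 1.5 mm), and the bystanders stand where they stood (within 20 mm) (all of step 2 and value of joint shutter below 0.0015 m); the robot touches nothing.
It fails at once if the shutter button is pressed (3 mm or more) while the lever is not in the third click (within 4 mm) (value of joint shutter above 0.003 m and not (value of joint attenuator between 0.05 and 0.058 m)).
It fails at once if the lever is pinched: the fingers bear on both halves of its cap at once with more than 6 N on each (contact force between the fingers and attenuator_c0 above 6 N and contact force between the fingers and attenuator_c1 above 6 N).
It fails at once if a bystander is moved by more than 20 mm or lifted (distance of any of vial, dish_lid, dish_stage, forceps, flask, beaker, tip_box from where it was at the start of the episode above 0.02 m).
It also fails if it takes over 58 s, if anything falls off the work surface, if the arm or the gripper's body presses on something with over 40 N, if the wrist force passes 120 N, or if a joint passes its speed limit or range.

## Working session

There is one attempt and no reset: what is moved stays moved. The work goes in short steps, Python scripts to look and compute and a tool call to move; the robot and the scene stay as the last step left them, time stands still between calls to the robot, and variables do not carry over. Pictures are saved under pics/ and viewed, about 8 in all and at most 12, crops included, and the job is handed in when it is done.

Besides the shell and the picture viewer there is one more tool, called after "Request:" by a JSON object that holds its "method" and its "body". play_rows: Moves the arm, as the interface text tells. Its arguments: {"type":"object","properties":{"series":{"type":"array","items":{"type":"array","items":{"type":"number"}}}},"required":["series"]}

```bash
mkdir -p pics
python3 - <<'E'
from rig import state, viewer, job, ctrl
import cv2
for n in("top","scene"):
    cv2.imwrite(f"pics/{n}0.png",viewer.read_camera(n)); c=viewer.calibration(n); print(n,c["K"],c["T"])
print(state())
E
```

```text
top [[457.1138371    0.         323.46206041]
 [  0.         457.1138371  235.11906714]
 [  0.           0.           1.        ]] [[-0.01636542  0.99801344 -0.06083863  0.44299779]
 [-0.99955017 -0.0148005   0.02608462 -0.02258386]
 [ 0.02513236  0.06123814  0.99780672  0.99223754]
 [ 0.          0.          0.          1.        ]]
scene [[558.4295788    0.         310.45208814]
 [  0.         558.4295788  235.79170564]
 [  0.           0.           1.        ]] [[ 0.65434416 -0.41484268  0.63224938  1.35474041]
 [ 0.75614511  0.36872601 -0.54063454 -0.75453807]
 [-0.00884851  0.83183333  0.55495497  0.87124438]
 [ 0.          0.          0.          1.        ]]
{'time': 0.1, 'joint_positions': array([-6.90986250e+01,  2.42807525e+01,  9.34291203e+01,  1.02594797e-03,
        6.23741449e+01, -1.08659768e+00]), 'qd': array([-0.10831256, -0.04781035, -0.04104156, -0.00548368, -0.01562938,
       -0.03876938]), 'joint_torque': array([-2.00194008e-04, -5.58428156e+01, -2.82445639e+01,  3.78414697e-06,
        2.98533771e-03, -1.55904183e-05]), 'eef_pos': array([ 0.23385799, -0.5789994 ,  0.20930167]), 'tcp_rot': array([-1.79916015e+02, -2.50139679e-03,  2.19874944e+01]), 'ft_force': array([-0.12720916, -0.59296634, -0.48694222]), 'wrist_torque': array([0.01735355, 0.05480835, 0.01478803]), 'width': 0.08544298095943847}
```

View pics/top0.png

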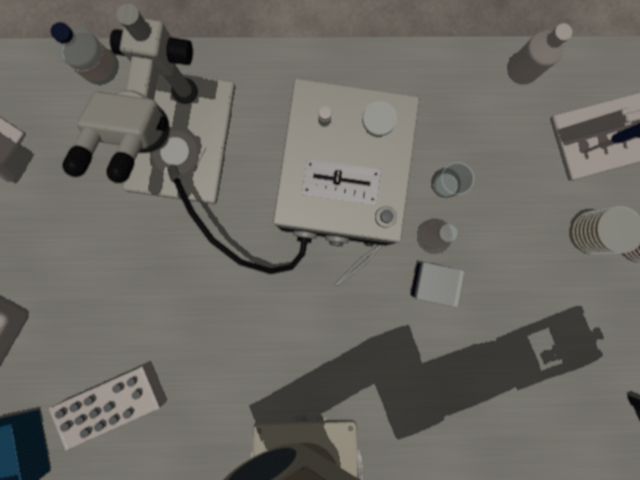

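View pics/scene0.png

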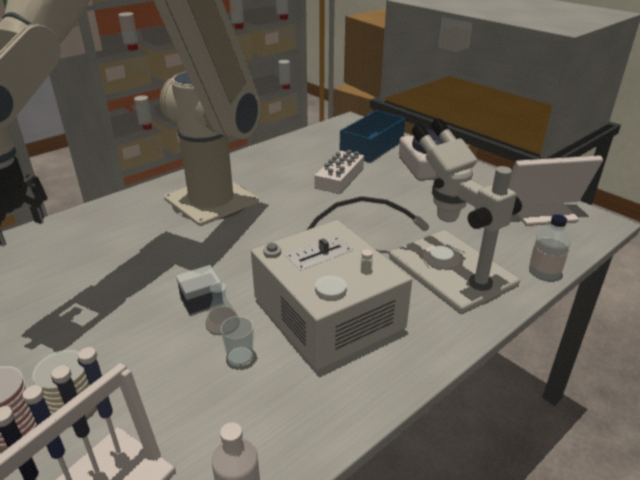

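The top view shows the lid with corners near (294,80), (418,97), (402,242) and (276,228). The lever is near (337,178), the button near (386,216). I'll enlarge this area.

```bash
python3 - <<'E'
import cv2
a=cv2.imread("pics/top0.png")[70:250,270:430]
cv2.imwrite("pics/crop0.png",cv2.resize(a[75:165,20:140],None,fx=6.5,fy=6.5,interpolation=cv2.INTER_CUBIC))
E
cat > h.py <<'E'
import numpy as np
from rig import state, viewer
def ray(n,u,v,z):
    c=viewer.calibration(n);K,T=c["K"],c["T"]
    d=np.array([(u-K[0,2])/K[0,0],-(v-K[1,2])/K[1,1],-1]);d=T[:3,:3]@d;o=T[:3,3]
    return o+d*(z-o[2])/d[2]
E
python3 - <<'E'
from h import *
for p in [(294,80),(418,97),(402,242),(276,228)]: print(ray("top",*p,.15))
print(ray("top",337,178,.18),ray("top",386,216,.172))
E
```

```text
[0.78772914 0.00608863 0.15      ]
[ 0.75340599 -0.22774115  0.15      ]
[ 0.47942075 -0.18994309  0.15      ]
[0.50879578 0.04269771 0.15      ]
[ 0.59492059 -0.06981762  0.18      ] [ 0.52598211 -0.15776128  0.172     ]
```

View pics/crop0.png

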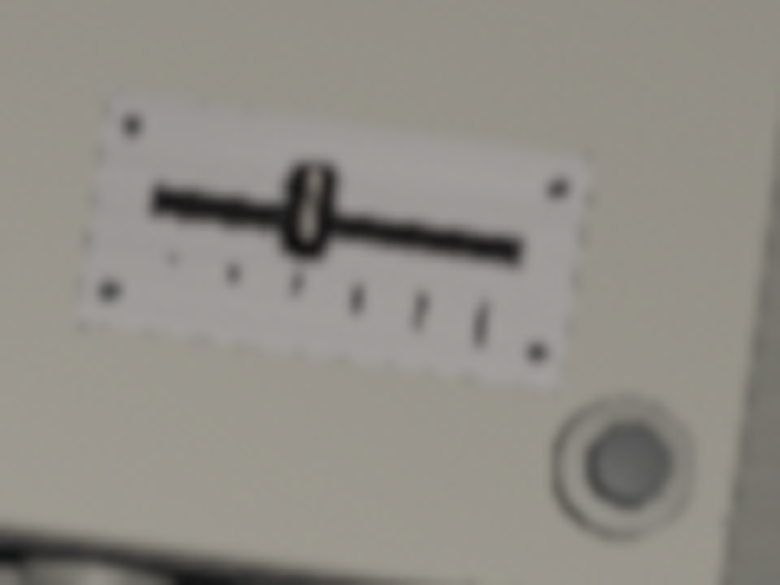

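The crop shows the slot running from (152,200) to (522,252), the lever cap at (311,211) and the button at (629,464). I'll fit the box pose to these points.

```bash
cat >> h.py <<'E'
def cr(x,y,z): return ray("top",290+(x+.5)/6.5-.5,145+(y+.5)/6.5-.5,z)[:2]
E
python3 - <<'E'
from h import *
W=[ray("top",*p,.15)[:2] for p in [(294,80),(418,97),(402,242),(276,228)]]
B=[(.14,.12),(.14,-.12),(-.14,-.12),(-.14,.12)]
bt=cr(629,464,.172); s0=cr(152,200,.15); s1=cr(522,252,.15); lv=cr(311,211,.18)
W+= [bt]*4+[(s0+s1)/2]*4; B+=[(-.098,-.085)]*4+[(-.04,.005)]*4
W=np.array(W);B=np.array(B);wm,bm=W.mean(0),B.mean(0)
U,S,V=np.linalg.svd((B-bm).T@(W-wm));R=V.T@U.T;t=wm-R@bm
print(np.degrees(np.arctan2(R[1,0],R[0,0])),t,np.linalg.norm(W-(B@R.T+t),axis=1))
d=s1-s0;print("slot len",np.linalg.norm(d),"ang",np.degrees(np.arctan2(d[0],-d[1])), "btn",bt,"lev",lv)
inv=lambda p:R.T@(p-t)
print("lever box",inv(lv),"s0",inv(s0),"s1",inv(s1),"btn",inv(bt))
for s in(0,.036,.054): print(s,R@[-.04,.05-s]+t)
for x,y in[(172,258),(482,325),(297,286)]: print(inv(cr(x,y,.15)))
s=state(); print(s["eef_pos"],s["tcp_rot"])
E
```

```text
-8.10205485892436 [ 0.6347251  -0.09022691] [0.00372801 0.0031772  0.00067861 0.00703053 0.00219846 0.00219846
 0.00219846 0.00219846 0.00207512 0.00207512 0.00207512 0.00207512]
slot len 0.10710635324745338 ang -8.743792586087519 btn [ 0.52604333 -0.1583916 ] lev [ 0.59665517 -0.07061002]
lever box [-0.04045469  0.01405563] s0 [-0.0373283   0.05866545] s1 [-0.03852791 -0.04843418] btn [-0.09799007 -0.08280157]
0 [ 0.6021712  -0.03508851]
0.036 [ 0.59709747 -0.07072918]
0.054 [ 0.59456061 -0.08854951]
[-0.05320298  0.0508845 ]
[-0.06094719 -0.03954476]
[-0.05660491  0.01441341]
[ 0.23385799 -0.5789994   0.20930167] [-1.79916015e+02 -2.50139679e-03  2.19874944e+01]
```

Request:
{"method": "play_rows", "body": {"series": [[4,0,0,-3,0,0,0.177],[4,0,0,-3,0,0,0.177],[4,0,0,-1,0,0,0.177],[4,0,0,0,0,0,0]]}}

```text
time: 0.6
eef_pos: [0.2334, -0.5777, 0.2787]
tcp_rot: [-179.7, 0.2, -9.3]
ft_force: [0.4, -0.4, 0.2]
width: 0.04
```

```bash
cat >> h.py <<'E'
from scipy.spatial.transform import Rotation as Ro
def go(x,y,z):
    s=state();R=Ro.from_euler("xyz",s["tcp_rot"],degrees=True).as_matrix()
    print("t",s["time"],"tcp",s["eef_pos"].round(4),s["tcp_rot"].round(2),"F",s["ft_force"].round(1),"w",s["width"].round(4))
    print("shift cm",(100*R.T@(np.array([x,y,z])-s["eef_pos"])).round(2))
E
python3 -c "
from h import *
go(.597,-.0707,.26)"
```

```text
Traceback (most recent call last):
  File "h.py", line 11, in go
    print("t",s["time"],"tcp",s["eef_pos"].round(4),s["tcp_rot"].round(2),"F",s["ft_force"].round(1),"w",s["width"].round(4))
                                                                                                         ^^^^^^^^^^^^^^^^
AttributeError: 'float' object has no attribute 'round'
```

Request:
{"method": "play_rows", "body": {"series": [[4,2.4,-4.9,0,0,0,0],[4,2.4,-4.9,0,0,0,0],[4,2.4,-4.9,0,0,0,0],[4,2.4,-4.9,0,0,0,0],[4,2.4,-4.9,0,0,0,0],[4,2.4,-4.9,0,0,0,0],[4,2.4,-4.9,0,0,0,0],[4,2.4,-4.9,0,0,0,0]]}}

```text
time: 1.6
eef_pos: [0.4837, -0.2083, 0.2732]
tcp_rot: [-179.4, 0.6, -7.6]
ft_force: [0.2, -0.3, -0.3]
width: 0.0398
```

```bash
sed -i 's/s\["width"\].round(4)/round(s["width"],4)/' h.py
python3 -c "
from h import *
go(.597,-.0707,.23)"
```

```text
t 1.6 tcp [ 0.4837 -0.2083  0.2732] [-179.37    0.59   -7.65] F [ 0.2 -0.3 -0.3] w 0.0398
shift cm [  9.44 -15.1    4.38]
```

Request:
{"method": "play_rows", "body": {"series": [[4,2.4,-4.3,0,0,0,0],[4,2.4,-4.3,0,0,0,0],[4,2.4,-4.3,0.5,0,0,0],[4,2,-2.5,0.5,0,0,0.01],[4,0,0,0,0,0,0],[4,0,0,0,0,0,0]]}}

```text
time: 2.35
eef_pos: [0.5955, -0.0579, 0.2574]
tcp_rot: [-179.3, 1.1, -6.5]
ft_force: [0.0, 0.1, 0.2]
width: 0.04
```

```bash
python3 -c "
from h import *
go(.597,-.0707,.16)
import cv2
a=viewer.read_camera('scene');cv2.imwrite('pics/s1.png',cv2.resize(a[150:330,210:450],(800,600),interpolation=cv2.INTER_CUBIC))"
```

```text
t 2.35 tcp [ 0.5955 -0.0579  0.2574] [-179.34    1.07   -6.54] F [0.  0.1 0.2] w 0.04
shift cm [0.47 1.36 9.72]
```

View pics/s1.png

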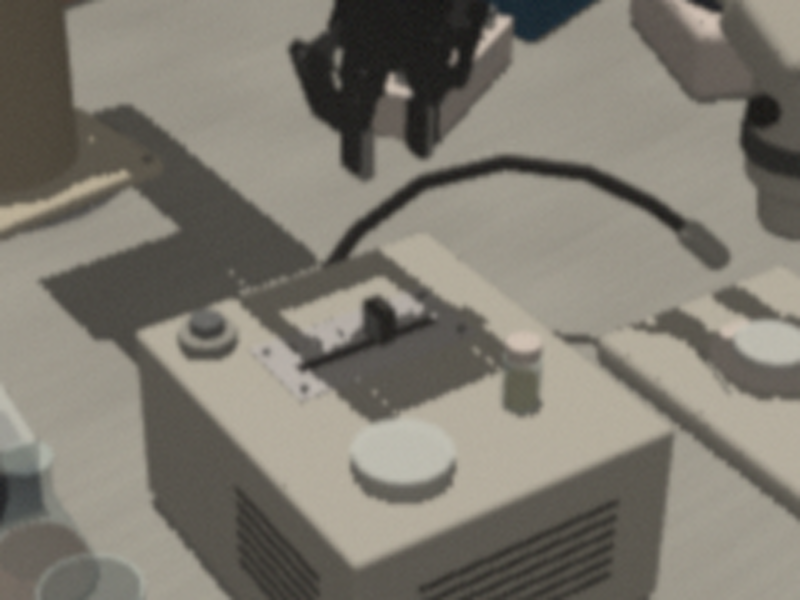

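The two fingers straddle the lever from above, with the cap around crop pixel (378,318). I'll trim the orientation, then go down.

```bash
cat >> h.py <<'E'
    print("turn",Ro.from_matrix(R.T@Ro.from_euler("xyz",[180,0,-8.4],degrees=True).as_matrix()).as_rotvec().round(4))
E
python3 -c "
from h import *
go(.597,-.0707,.157)"
```

```text
t 2.4 tcp [ 0.5955 -0.0581  0.2575] [-179.33    1.07   -6.59] F [-0.4  0.  -0.4] w 0.0401
shift cm [ 0.48  1.35 10.03]
turn [-0.0113  0.0188  0.0315]
```

Request:
{"method": "play_rows", "body": {"series": [[4,0.2,1.35,0,-0.011,0.019,0.031],[4,0,0,2,0,0,0],[4,0,0,2,0,0,0],[4,0,0,1.5,0,0,0],[4,0,0,0,0,0,0]]}}

```text
time: 3.02
eef_pos: [0.5942, -0.0792, 0.2024]
tcp_rot: [179.8, -0.3, -8.9]
ft_force: [0.0, -0.1, -0.2]
width: 0.0402
```

```bash
python3 -c "
from h import *
go(.597,-.0707,.157)"
```

```text
t 3.025 tcp [ 0.5942 -0.0792  0.2024] [179.84  -0.33  -8.88] F [ 0.  -0.1 -0.2] w 0.0402
shift cm [ 0.12 -0.9   4.54]
turn [ 0.0029 -0.0058 -0.0085]
```

Request:
{"method": "play_rows", "body": {"series": [[4,0.1,-0.8,0,0.003,-0.006,-0.008],[4,0,0,0,0,0,0],[4,0,0,1.5,0,0,0],[4,0,0,1.5,0,0,0],[4,0,0,1,0,0,0],[4,0,0,0,0,0,0]]}}

```text
time: 3.78
eef_pos: [0.5973, -0.0712, 0.1608]
tcp_rot: [-180.0, -0.1, -8.4]
ft_force: [-0.4, 0.1, 0.9]
width: 0.0398
```

```bash
python3 -c "
from h import *
go(.597,-.0707,.157)
import cv2
a=viewer.read_camera('scene');cv2.imwrite('pics/s2.png',cv2.resize(a[190:310,240:400],(800,600),interpolation=cv2.INTER_CUBIC))"
```

```text
t 3.775 tcp [ 0.5973 -0.0712  0.1608] [-1.7999e+02 -9.0000e-02 -8.4000e+00] F [-0.4  0.1  0.9] w 0.0398
shift cm [-0.04 -0.04  0.38]
turn [-0.0001 -0.0015  0.0001]
```

View pics/s2.png

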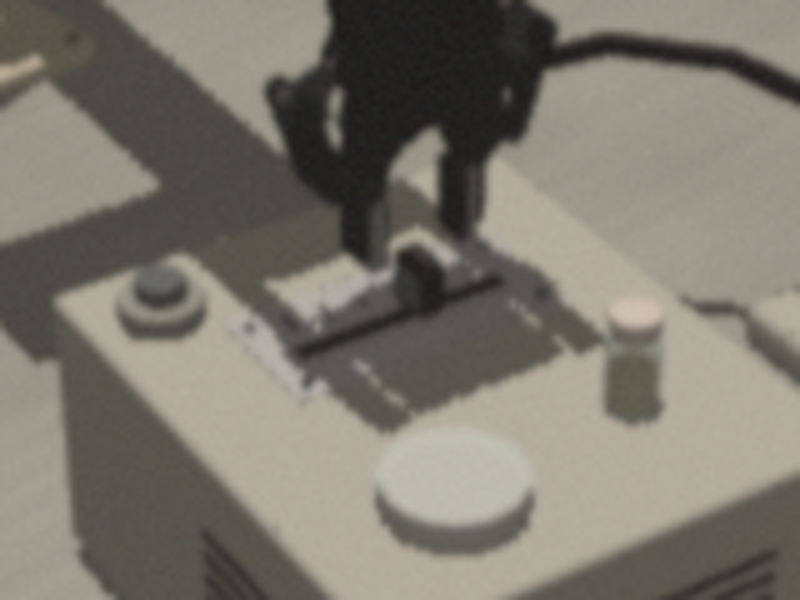

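```bash
cat >> h.py <<'E'
def proj(n,P):
    c=viewer.calibration(n);K,T=c["K"],c["T"];q=T[:3,:3].T@(np.array(P)-T[:3,3])
    return np.array([K[0,2]+K[0,0]*q[0]/-q[2],K[1,2]-K[1,1]*q[1]/-q[2]])
E
python3 -c "
from h import *
import cv2
s=state();R=Ro.from_euler('xyz',s['tcp_rot'],degrees=True).as_matrix()
f=lambda P:((proj('scene',P)-[240,190])*5).round()
for z in(0,-.006,-.012):
  for y in (.02,-.02):print(z,y,[f(s['eef_pos']+R@[x,y,z]) for x in(-.011,.011)])
print('lev top',f([.597,-.0707,.18]),'bot',f([.597,-.0707,.153]))
a=viewer.read_camera('top');cv2.imwrite('pics/t2.png',cv2.resize(a[130:250,260:420],(800,600),interpolation=cv2.INTER_CUBIC))"
```

```text
0 0.02 [array([363., 286.]), array([390., 310.])]
0 -0.02 [array([438., 259.]), array([465., 282.])]
-0.006 0.02 [array([363., 275.]), array([390., 299.])]
-0.006 -0.02 [array([438., 247.]), array([465., 271.])]
-0.012 0.02 [array([363., 264.]), array([390., 288.])]
-0.012 -0.02 [array([438., 236.]), array([466., 259.])]
lev top [414. 248.] bot [414. 298.]
```

View pics/t2.png

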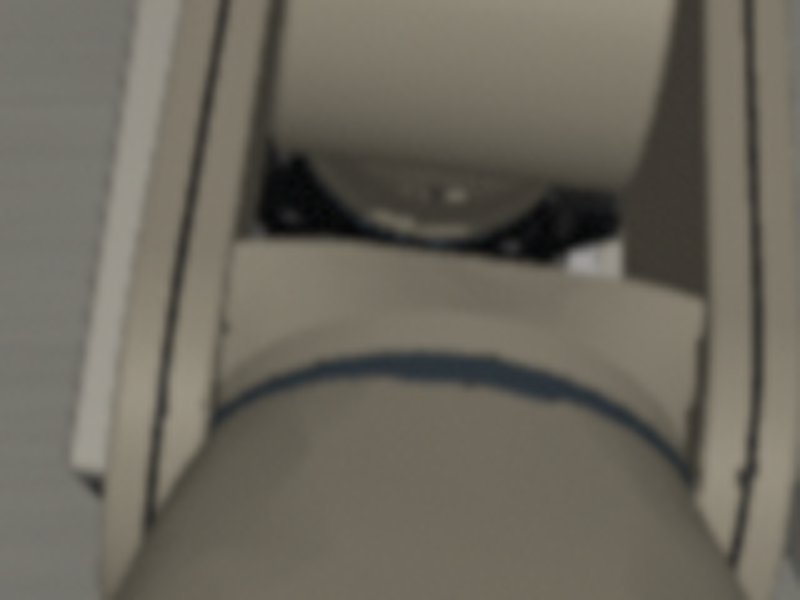

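The scene view shows the fingers either side of the cap, but the tips sit a bit high. The arm blocks the top view. I'll go lower, then push left.

Request:
{"method": "play_rows", "body": {"series": [[4,0,0,0.6,0,0,0],[4,0,0,0.3,0,0,0],[4,0,0,0,0,0,0],[4,0,-0.5,0,0,0,0],[4,0,-0.5,0,0,0,0],[4,0,0,0,0,0,0]]}}

```text
time: 4.62
eef_pos: [0.6006, -0.0607, 0.1536]
tcp_rot: [-180.0, -0.3, -8.4]
ft_force: [-0.7, 0.4, -0.3]
width: 0.0402
```

```bash
python3 -c "
from h import *
go(.6022,-.0351,.153)"
```

```text
t 4.625 tcp [ 0.6006 -0.0607  0.1536] [-179.99   -0.33   -8.4 ] F [-0.7  0.4 -0.3] w 0.0402
shift cm [-0.21 -2.56  0.06]
turn [-0.0002 -0.0057  0.0001]
```

Request:
{"method": "play_rows", "body": {"series": [[4,-0.1,-0.5,0,0,-0.005,0],[4,0,-0.5,0,0,0,0],[4,0,-0.5,0,0,0,0],[4,0,-0.5,0,0,0,0],[4,0,0,0,0,0,0]]}}

```text
time: 5.25
eef_pos: [0.6027, -0.0393, 0.1537]
tcp_rot: [-180.0, -0.0, -8.4]
ft_force: [-0.1, 0.1, 0.4]
width: 0.0399
```

```bash
python3 -c "
from h import *
go(.6022,-.0351,.153)
import cv2
a=viewer.read_camera('scene');cv2.imwrite('pics/s3.png',cv2.resize(a[190:310,240:400],(800,600),interpolation=cv2.INTER_CUBIC))"
```

```text
t 5.25 tcp [ 0.6027 -0.0393  0.1537] [-1.7999e+02 -3.0000e-02 -8.3900e+00] F [-0.1  0.1  0.4] w 0.0399
shift cm [-0.11 -0.41  0.07]
turn [-0.0002 -0.0005  0.0002]
```

View pics/s3.png

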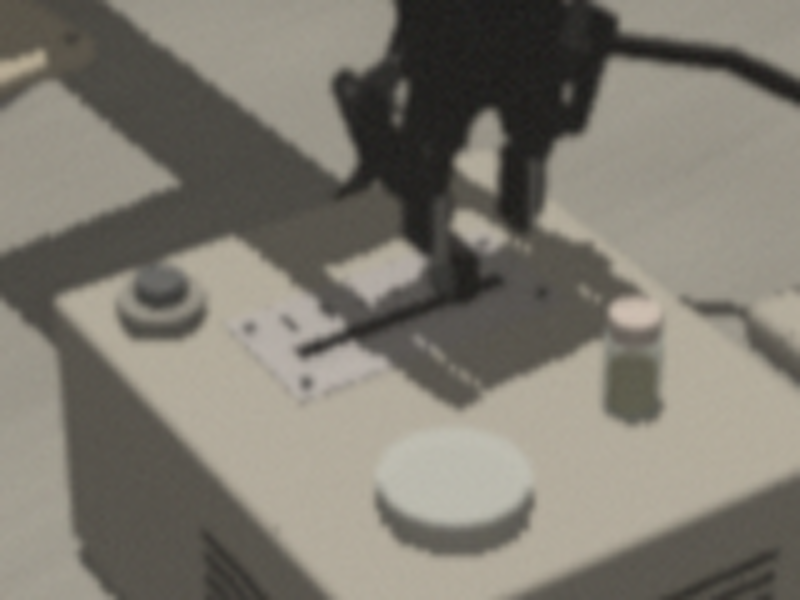

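The cap has moved left from (418,275) to about (460,270), one click in. The right finger sits against it, so I'll keep pushing.

Request:
{"method": "play_rows", "body": {"series": [[4,-0.05,-0.5,0,0,0,0],[4,0,-0.5,0,0,0,0],[4,0,-0.5,0,0,0,0],[4,0,-0.3,0,0,0,0],[4,0,0,0,0,0,0]]}}

```text
time: 5.92
eef_pos: [0.605, -0.0204, 0.1537]
tcp_rot: [-180.0, -0.0, -8.4]
ft_force: [0.1, -0.2, 0.1]
width: 0.0399
```

```bash
python3 -c "
from h import *
go(.6041,-.0222,.153)"
```

```text
t 5.925 tcp [ 0.605  -0.0204  0.1537] [-1.8e+02 -4.0e-02 -8.4e+00] F [ 0.1 -0.2  0.1] w 0.0399
shift cm [-0.06  0.19  0.07]
turn [-0.     -0.0006  0.0001]
```

Request:
{"method": "play_rows", "body": {"series": [[4,0,-0.15,0,0,0,0],[4,0,-0.15,0,0,0,0],[4,0,0,0,0,0,0]]}}

```text
time: 6.3
eef_pos: [0.6053, -0.0186, 0.1537]
tcp_rot: [179.9, -0.0, -8.4]
ft_force: [-1.6, -2.6, 0.1]
width: 0.0398
```

```bash
python3 -c "
from h import *
go(.6041,-.0222,.153)
import cv2
a=viewer.read_camera('scene');cv2.imwrite('pics/s4.png',cv2.resize(a[190:310,240:400],(800,600),interpolation=cv2.INTER_CUBIC))"
```

```text
t 6.3 tcp [ 0.6053 -0.0186  0.1537] [ 1.7989e+02 -4.0000e-02 -8.3900e+00] F [-1.6 -2.6  0.1] w 0.0398
shift cm [-0.06  0.37  0.07]
turn [ 0.0019 -0.0006  0.0001]
```

View pics/s4.png

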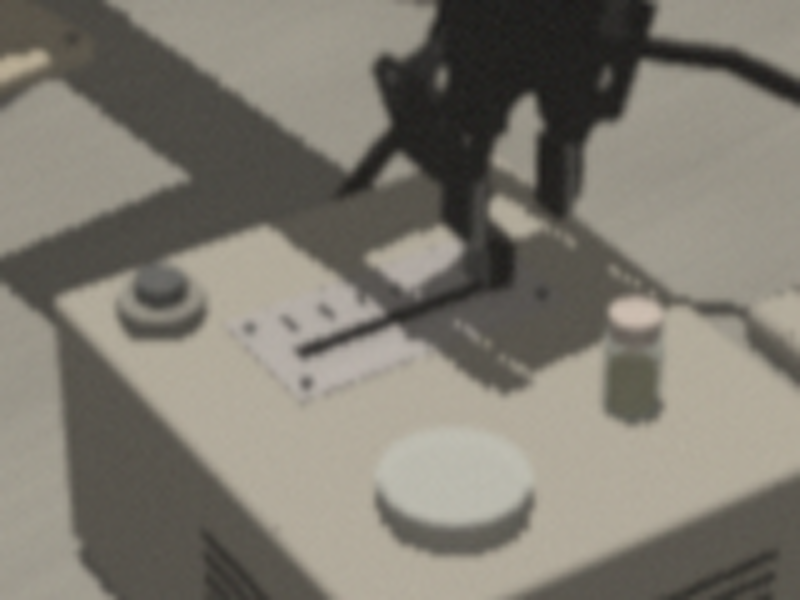

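The cap is at the left end of the slot, around (500,260), with about 3 N on it, so the closed stop is reached. Now the left finger pushes it right.

Request:
{"method": "play_rows", "body": {"series": [[4,0,1,0,0,0,0],[4,0,1,0,0,0,0],[4,0,0.6,0,0,0,0],[4,0,0.5,0,0,0,0],[4,0,0.5,0,0,0,0],[4,0,0.5,0,0,0,0],[4,0,0.5,0,0,0,0],[4,0,0,0,0,0,0]]}}

```text
time: 7.35
eef_pos: [0.5981, -0.0659, 0.1537]
tcp_rot: [-179.9, -0.0, -8.5]
ft_force: [1.0, 2.6, -1.3]
width: 0.0399
```

```bash
cat >> h.py <<'E'
def sl():
    a=np.radians(-8.25);p=state()["eef_pos"][:2]-[.6022,-.0351];print("s mm",1000*p@[np.sin(a),-np.cos(a)],"off",1000*p@[np.cos(a),np.sin(a)])
E
python3 -c "
from h import *
go(.6,-.05,.153);sl()"
```

```text
t 7.35 tcp [ 0.5981 -0.0659  0.1537] [-1.7992e+02 -2.0000e-02 -8.4600e+00] F [ 1.   2.6 -1.3] w 0.0399
shift cm [-0.04 -1.6   0.07]
turn [-0.0013 -0.0003 -0.0011]
s mm 31.03036176934802 off 0.32323374147503936
```

Request:
{"method": "play_rows", "body": {"series": [[4,0,0.5,0,0,0,0],[4,0,0.5,0,0,0,0],[4,0,0.5,0,0,0,0],[4,0,0.5,0,0,0,0],[4,0,0.4,0,0,0,0],[4,0,0,0,0,0,0]]}}

```text
time: 8.1
eef_pos: [0.5942, -0.0917, 0.1537]
tcp_rot: [-180.0, -0.0, -8.4]
ft_force: [0.0, -0.5, -0.1]
width: 0.0403
```

```bash
python3 -c "
from h import *
go(.6,-.05,.153);sl()"
```

```text
t 8.1 tcp [ 0.5942 -0.0917  0.1537] [-1.7998e+02 -2.0000e-02 -8.4400e+00] F [ 0.  -0.5 -0.1] w 0.0403
shift cm [-0.04 -4.21  0.07]
turn [-0.0004 -0.0003 -0.0006]
s mm 57.135582113895346 off 0.23691007113668858
```

Request:
{"method": "play_rows", "body": {"series": [[4,0,0.3,0,0,0,0],[4,0,0.3,0,0,0,0],[4,0,0,0,0,0,0]]}}

```text
time: 8.48
eef_pos: [0.5934, -0.0983, 0.1537]
tcp_rot: [180.0, -0.0, -8.4]
ft_force: [0.5, -0.1, -0.1]
width: 0.04
```

```bash
python3 -c "
from h import *
go(.6,-.05,.153);sl()
import cv2
a=viewer.read_camera('scene');cv2.imwrite('pics/s5.png',cv2.resize(a[190:310,240:400],(800,600),interpolation=cv2.INTER_CUBIC))"
```

```text
t 8.475 tcp [ 0.5934 -0.0983  0.1537] [ 1.80e+02 -3.00e-02 -8.43e+00] F [ 0.5 -0.1 -0.1] w 0.04
shift cm [-0.05 -4.88  0.07]
turn [ 0.0001 -0.0005 -0.0005]
s mm 63.821318389623386 off 0.31335552258868865
```

View pics/s5.png

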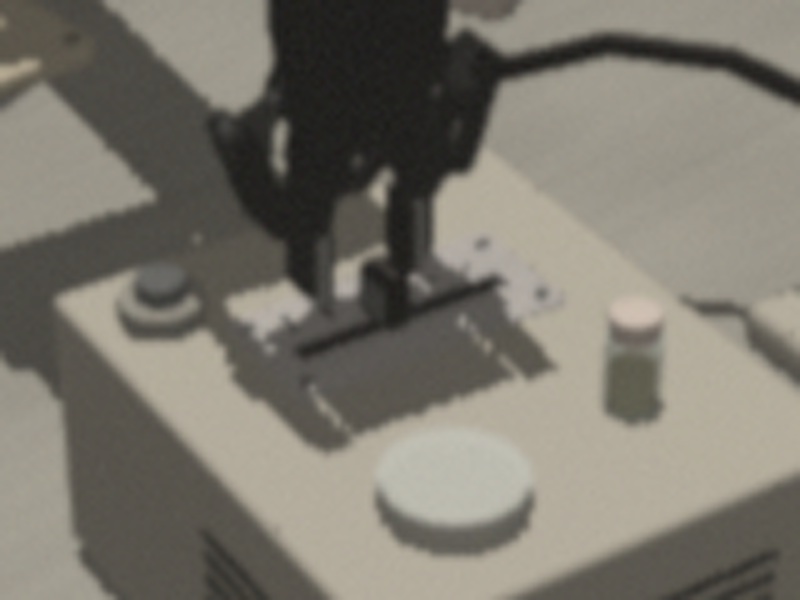

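The cap centre is at about (385,290), 34 px (18 mm) right of where it stood at the second click (418). That is the third click, with no force on it. I'll centre the gap, then lift away towards the button.

Request:
{"method": "play_rows", "body": {"series": [[4,0,-0.9,0,0,0,0],[4,0,0,0,0,0,0],[4,0,0,-3,0,0,0],[4,0,0,-4,0,0,0],[4,0,0,-1,0,0,0],[0,-3,3,0,0,0,0],[0,-3,3,0,0,0,0],[0,0,0,0,0,0,0]]}}

```text
time: 9.52
eef_pos: [0.5242, -0.1384, 0.2334]
tcp_rot: [180.0, 0.2, -8.2]
ft_force: [0.0, 0.5, 0.3]
width: 0.0004
```

```bash
python3 -c "
from h import *
go(.5255,-.159,.20)
import cv2
a=viewer.read_camera('scene');cv2.imwrite('pics/s6.png',cv2.resize(a[190:310,240:400],(800,600),interpolation=cv2.INTER_CUBIC))"
```

```text
t 9.525 tcp [ 0.5242 -0.1384  0.2334] [ 1.80e+02  1.60e-01 -8.22e+00] F [0.  0.5 0.3] w 0.0004
shift cm [0.43 2.02 3.34]
turn [0.     0.0028 0.0031]
```

View pics/s6.png

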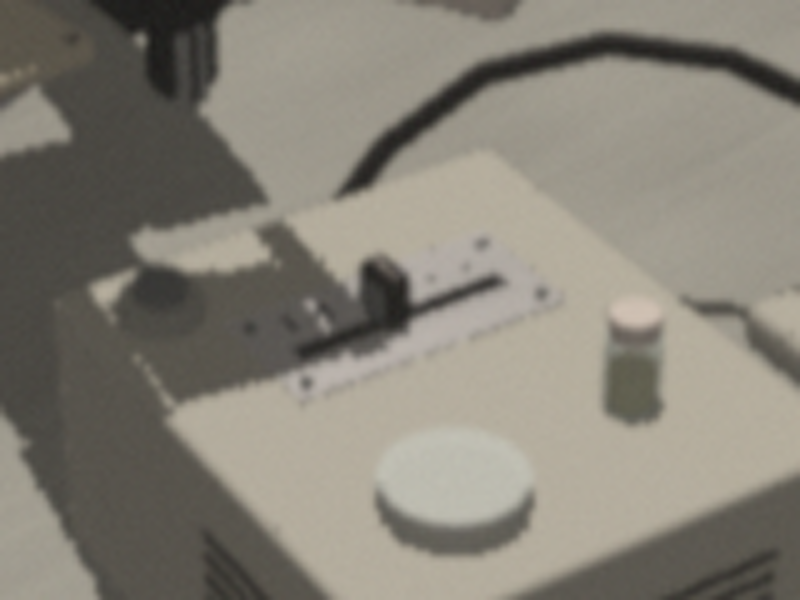

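```bash
python3 -c "
from h import *
a=np.radians(-8.25)
for s in(.036,.045,.054,.063,.072): print(s,((proj('scene',[.6022+s*np.sin(a),-.0351-s*np.cos(a),.18])-[240,190])*5).round())"
```

```text
0.036 [414. 248.]
0.045 [397. 255.]
0.054 [380. 261.]
0.063 [363. 267.]
0.072 [346. 274.]
```

Request:
{"method": "play_rows", "body": {"series": [[0,0.4,2,0,0,0.003,0.003],[0,0,0,0,0,0,0],[0,0,0,2.5,0,0,0],[0,0,0,0,0,0,0],[0,0,0,0,0,0,0]]}}

```text
time: 10.2
eef_pos: [0.5302, -0.1587, 0.2079]
tcp_rot: [-180.0, -0.2, -8.3]
ft_force: [0.3, -0.4, 0.3]
width: 0.0
```

```bash
python3 -c "
from h import *
go(.5255,-.159,.172)"
```

```text
t 10.2 tcp [ 0.5302 -0.1587  0.2079] [-1.7997e+02 -1.6000e-01 -8.2700e+00] F [ 0.3 -0.4  0.3] w 0.0
shift cm [-0.47  0.1   3.59]
turn [-0.0006 -0.0027  0.0023]
```

Projecting the third click gives (380,261), and the cap top is seen at (384,262), so the lever rests in the third click. Now I'll press the button.

Request:
{"method": "play_rows", "body": {"series": [[0,-0.4,0,0,0,0,0],[0,0,0,1.5,0,0,0],[0,0,0,1,0,0,0],[0,0,0,0.4,0,0,0],[0,0,0,0.4,0,0,0],[0,0,0,0,0,0,0]]}}

```text
time: 10.95
eef_pos: [0.5267, -0.1579, 0.1736]
tcp_rot: [-180.0, -0.2, -8.2]
ft_force: [-0.2, -0.0, -0.7]
width: -0.0005
```

```bash
python3 -c "
from h import *
go(.5255,-.159,.164)"
```

```text
t 10.95 tcp [ 0.5267 -0.1579  0.1736] [-179.98   -0.23   -8.25] F [-0.2 -0.  -0.7] w -0.0005
shift cm [-0.11  0.12  0.96]
turn [-0.0004 -0.0041  0.0026]
```

Request:
{"method": "play_rows", "body": {"series": [[0,0,0.1,0.4,0,0,0],[0,0,0,0.4,0,0,0],[0,0,0,0.3,0,0,0],[0,0,0,0.2,0,0,0],[0,0,0,0.2,0,0,0]]}}

```text
time: 11.58
eef_pos: [0.5271, -0.1592, 0.1582]
tcp_rot: [-180.0, -0.3, -8.3]
ft_force: [-0.2, -0.2, -0.1]
width: 0.0002
```

```bash
python3 -c "
from h import *
import cv2
f=lambda P:((proj('scene',P)-[240,190])*5).round()
print('s6 tcp',f([.5242,-.1384,.2334]),'btn',f([.526,-.158,.172]))
go(.5255,-.159,.164)
print('now',f(state()['eef_pos']))
a=viewer.read_camera('scene');cv2.imwrite('pics/s7.png',cv2.resize(a[190:310,240:400],(800,600),interpolation=cv2.INTER_CUBIC))"
```

```text
s6 tcp [187. 134.] btn [160. 269.]
t 11.575 tcp [ 0.5271 -0.1592  0.1582] [-179.99   -0.31   -8.25] F [-0.2 -0.2 -0.1] w 0.0002
shift cm [-0.16  0.01 -0.58]
turn [-0.0002 -0.0053  0.0026]
now [161. 297.]
```

View pics/s7.png

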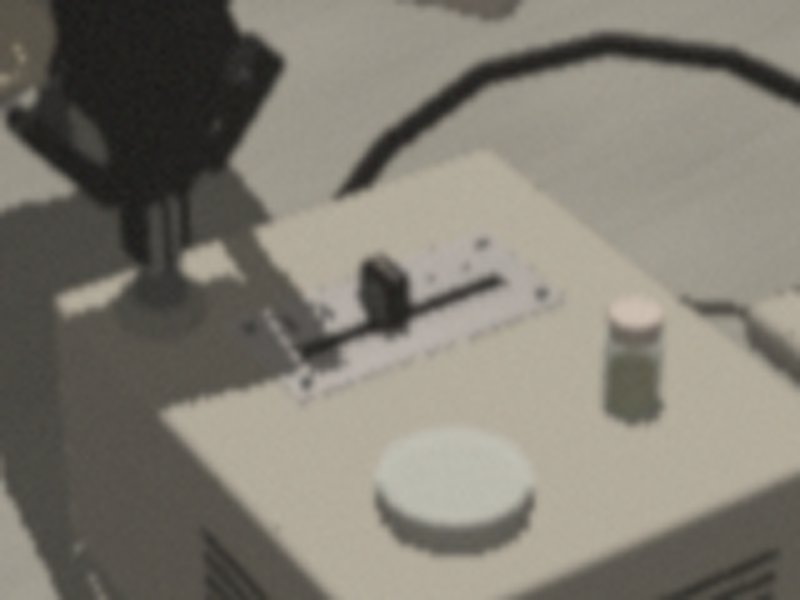

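The fingertips really end near (155,268), just above the button. So the reported TCP lies about 15 mm below the real tips. I'll keep going down and watch the force.

Request:
{"method": "play_rows", "body": {"series": [[0,0,0,0.2,0,0,0],[0,0,0,0.2,0,0,0],[0,0,0,0.2,0,0,0]]}}

```text
time: 12.0
eef_pos: [0.5271, -0.1591, 0.1518]
tcp_rot: [-180.0, -0.3, -8.2]
ft_force: [0.3, 0.1, -0.6]
width: 0.0002
```

Request:
{"method": "play_rows", "body": {"series": [[0,0,0,0.2,0,0,0],[0,0,0,0.2,0,0,0]]}}

```text
time: 12.25
eef_pos: [0.5272, -0.1591, 0.1478]
tcp_rot: [-180.0, -0.3, -8.3]
ft_force: [-1.4, -0.2, 3.6]
width: 0.0001
```

Request:
{"method": "play_rows", "body": {"series": [[0,0,0,0.2,0,0,0],[0,0,0,0.2,0,0,0]]}}

```text
time: 12.5
eef_pos: [0.5273, -0.1592, 0.1444]
tcp_rot: [-180.0, -0.3, -8.2]
ft_force: [-7.5, 2.9, 22.7]
width: -0.0001
```

Request:
{"method": "play_rows", "body": {"series": [[0,0,0,0.1,0,0,0],[0,0,0,-1,0,0,0],[0,0,0,-3,0,0,0],[0,0,0,-4,0,0,0],[0,0,0,-4,0,0,0],[0,-4,1,0,0,0,0],[0,-4,1,0,0,0,0],[0,0,0,0,0,0,0]]}}

```text
time: 13.5
eef_pos: [0.4435, -0.1678, 0.268]
tcp_rot: [180.0, -0.4, -8.2]
ft_force: [-0.4, -0.1, -0.4]
width: -0.0001
```

Request:
{"method": "play_rows", "body": {"series": [[0,0,0,0,0,0,0],[0,0,0,0,0,0,0],[0,0,0,0,0,0,0]]}}

```text
time: 13.88
eef_pos: [0.4457, -0.1679, 0.2681]
tcp_rot: [180.0, -0.5, -8.2]
ft_force: [0.5, -0.2, 0.2]
width: -0.0001
```

```bash
python3 -c "
from h import *
import cv2
s=state();print(s['eef_pos'],s['ft_force'].round(1),s['time'])
a=viewer.read_camera('scene');cv2.imwrite('pics/s8.png',cv2.resize(a[190:310,240:400],(800,600),interpolation=cv2.INTER_CUBIC))"
```

```text
[ 0.44572825 -0.16792819  0.26811465] [ 0.5 -0.2  0.2] 13.875
```

View pics/s8.png

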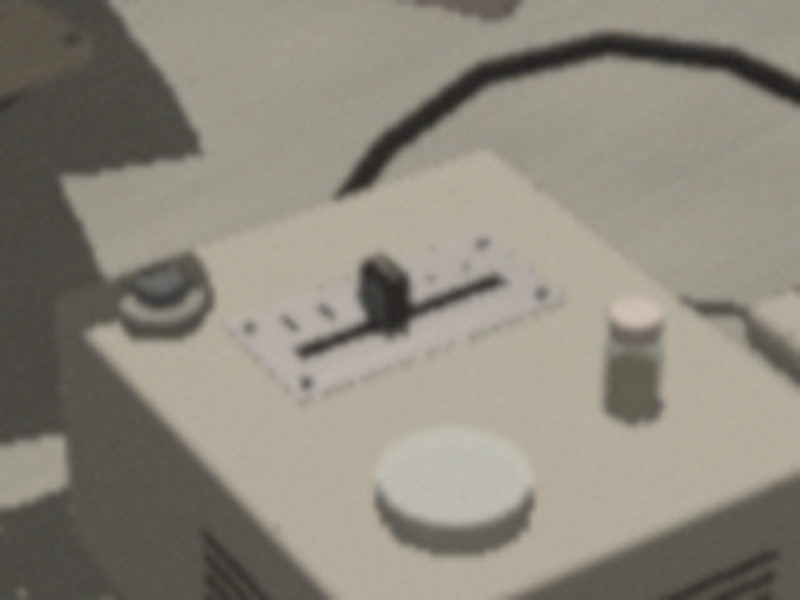

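The lever is still at the third click (384,262). The button is back up (160,272), the vial and dish haven't moved, and the arm is clear. Handing in.

```bash
python3 -c "
from rig import job
print(job.job_done())"
```

```text
the job is handed in; nothing more can be done
None
```

The job is handed in, and every step looked done by my own checks; the hand-in itself gave no verdict.

- **Lever to closed:** I pushed it from the second click with the side of one finger, the open fingers straddling the cap. The cap reached the left end of the slot, with about 3 N on it.
- **Lever to third click:** I pushed it back with the other finger and left it free. The last picture shows the cap top at (384,262), against (380,261) predicted for the third click, about 2 mm apart.
- **Shutter button:** I pressed it with the shut fingers. The force rose to 22.7 N over about 6 mm of travel, well past the 5 N for fully down. In the last picture it is back up.
- **At the end:** the arm is clear, with no contact force at about 13.9 s. The vial and lid dish had not moved; I did not re-check the other bystanders up close, but the arm never went low near them.

**Disagreement:** the real fingertips sat about 15 mm higher than the reported TCP. The first press stopped short because of this, so I found the button by contact force instead.

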